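Clamp a block in the drilling jig until the torque knob clicks

ROBOT

A 6-joint arm with a two-finger parallel gripper is mounted at the origin on a cart in front of the work surface, level with it; the furniture and walls round the work are solid. World frame = base frame: x ahead of the robot, y to its left, z up, the work surface at z = 0. Lengths are in mm, angles in rad, forces in N, time in s.
With the tool pointing down it reaches from about 275 to 750 mm from the base axis. Payload 10.2 kg.
Tool frame: the origin (TCP) lies on the front face of the gripper's body, between the roots of the fingers; the fingertips stand 73 mm ahead of it and the grasp point (between the pads) lies 54 mm ahead of it; z points along the fingers, y is the line along which they close (so a half turn about z gives the same grasp; the last joint's range is limited). The gripper opens to 85 mm and grips with 20 to 120 N. Pads are 22 mm wide; open, the fingers measure 114 mm over their backs; the gripper's body (76 mm by 85 mm) begins 54 mm behind the grasp point. The pads swing forward as they close: fully open they stand 13 mm farther back than shut.
Start: joints at [0.943, 0.313, 1.498, -0, 1.331, -0.223], TCP at [206.777, 482.571, 303.894] pointing down, gripper open.
Joint ranges: [-2.94, 2.94], [-0.97, 2.17], [0.19, 2.56], [-1.23, 4.37], [0.02, 3.11], [-2.88, 2.88]. Speed limits (rad/s): [2.39, 2.39, 3.01, 3.14, 3.14, 3.14].

INTERFACE

Orientations are given as a unit quaternion [w, x, y, z].
In Python, from rig import * gives the robot as it stands.
- The arm moves only by the tool step_arm, never from a script. Its argument "plan" is a list of rows, each an object with "offset": the shift along the tool's x, y, z in cm, a list of three; "rot": the turn, a rotation vector about the tool's x, y, z in degrees, a list of three; "gripper": the finger opening in cm, from 0 to 8.54. In form: [{"offset": [x, y, z], "rot": [wx, wy, wz], "gripper": gripper}, ...]. A call has 1 to 12 rows; each row is the pose to reach, as a shift and turn from the pose commanded when the call began, along the tool's axes at that moment; what a row does not reach only later rows make up. A row lasts 1/10 s, in which the tool goes at most 50 mm and 8.59 degrees, less where a joint would pass 70% of its speed; a pose out of reach is approached as far as the arm can. A call with a gripper value outside its range is refused whole. The fingers move at their own pace and stop on an object; "squeeze" is the grip in N (left out, the last holds). Time passes only in rows, so rows that repeat a pose let the fingers close. It gives the time, the measured TCP pose, the force, the opening and the grip force at its end, in the units of the state.
- sense(): the state, without advancing time (a new reading comes with each control period).
- capture(name): name is "side" or "top" or "wrist"; returns a dict with "color" (420x560x3 uint8, red, green, blue), "depth" (420x560 float32, mm along the optical axis (not along the pixel's ray), 0 where there is no reading), "vertical_fov" (degrees; the focal length in pixels is half the picture's height over the tangent of half this angle, whatever the lens; pixels are square), "cx", "cy" (the principal point, pixels), "k1" (the pictures are not rectified: a ray, as slopes to the right and down, at radius r is drawn at 1 + k1 r^2 times it, then the intrinsics apply), "rvec" (rotation vector, rad) and "tvec" (3), from world to camera coordinates, as OpenCV has them; the wrist camera has in their place "mount" (4x4, takes a point from camera to tool coordinates, whose origin is the TCP and whose axes are the flange's). Camera axes: x right, y down, z forward; pixel columns grow to the right and rows downward; lengths in mm; the calibration is good to about 2 mm. A picture is of the moment at which its call begins: read the wrist's pose just before it.
- finish_job(): hands the job in; it is judged then, once.
The state is a dict: "time_s": time; "joints": joint angles; "dq": joint speeds; "tau": joint torques, N m; "eef_pos": TCP position; "ee_rot": TCP orientation; "force": force on the tool from outside, world axes, zero at the start; "wrist_torque": the same for the moment, N m; "grip_width": opening from 0.0 (shut) to 1.0 (fully open); "grip_force": force on a finger pad.
Only numpy, scipy, OpenCV 4.12 (cv2) and the standard library are available. Lean on these libraries where they do the work, as an engineer would, in place of code of your own. Each camera call takes 0.05 s, during which the arm holds its last target. There are 200 camera calls.

TASK

Load the pine block into the blue drilling jig: lay it in the channel and slide it under the bridge until its end rests against the end stop, without ramming the stop. Then tighten the red-handled clamp knob clockwise until its torque limiter slips and clicks, stop there (a second click at the very most), and let go. Leave the tools lying around alone.

Things in the scene. Friction and masses are not known exactly. Their poses are not given: they have to be found in the camera images.
- offcut: pine block, 38 x 140 x 38 mm, about 0.15 kg, loose on the bench. Origin at the centre of its underside, z up, y along its length. It is the same turned end for end.
- drill_jig: drilling jig fixed to the bench: aluminium base plate 206 x 104 mm, 12 mm thick, with blue rails and a blue bridge. Origin on the bench under the centre of the block's place; x along the channel from its open mouth to the end stop, z up. Fully home, the block's origin lies at x 0, y 0, z 12 mm in this frame, its length along x.
- channel_mouth (a point): middle of the channel's open front end, on the bed (jig x -112, y 0, z 12 mm); axes as the jig's. The channel is 42 mm wide between two rails, each 10 mm wide and 8 mm high above the bed; straight from 16 mm behind the mouth to the end stop, flared open at the mouth.
- bridge_top (a point): centre of the bridge's top (jig x 33, y 0, z 80 mm). The bridge is 86 mm long (jig x -10 to 76), 96 mm wide, its underside at z 63 mm, on two posts at jig x 8 to 74, 34 to 48 mm either side of the channel's middle. Two steel drill bushes stand 3 mm proud of it, 31 mm nearer the mouth.
- end_stop: steel end stop of the jig, fixed, 14 x 42 x 28 mm, standing on the bed across the far end of the channel. Origin at the foot of the face that the block's end meets (jig x 70, y 0, z 12 mm).
- clamp_knob: clamp knob above the bridge: black hub 56 mm across, 18 mm high, and on it a red grip bar 56 mm long, 15 mm wide. Turns about the upright clamp axis (jig x 40, y 0), clockwise from above to tighten, and keeps its height. Origin on the axis under the hub, 86 mm above the bench; x along the bar, z up; the bar spans z 17 to 42 mm.
- knob_grip (a point): on the knob's axis in the middle of the red bar, 30 mm above the knob's origin; x along the bar: pinch it across its 15 mm. The knob drives, through spring pawls on 12 ratchet teeth, a screw that presses a sprung brass foot down on the block: 16 mm per turn. The foot starts, unseen under the bridge, 1 to 5 mm above a block in the channel.
- knob_mark (a point): inner end of the white line on top of the red bar, 6 mm from the axis along the knob's x. Turning, after 0.1 rad of give the screw follows at 0.23 to 0.28 N m; from the foot's touch the torque rises over 0.5 to 0.8 rad of knob to about 0.42 N m; then the pawls ride over the teeth, the click: within 0.2 rad the torque drops to zero or below.
- spindle_mark (a point): outer end of the dark line on the steel screw end in the top of the bar, 6 mm from the axis; turns with the screw. Within 2 mm of knob_mark until a click; 3.2, 6.1 and 8.5 mm off after 1, 2 and 3. Past a click the torque rises again to the next, 0.52 rad on. Let go, the knob springs back up to 0.3 rad to its last tooth; the screw stays.
- tape_measure: green-yellow tape measure, 36 x 80 x 71 mm, a bystander; origin at the centre of its underside.
- pencil: yellow pencil, 171 mm long, a bystander; origin at the centre of its underside.
- screwdriver_yellow: screwdriver with a yellow handle, 177 mm long, a bystander; origin at the centre of its underside.
Mind the look-alikes: they are no part of the job. There is more than one size of the drill_jig; the job needs the larger.

How it is judged:
By the outcome, as a careful person would: the job done as asked, in the order asked, and still so for the second after the job is handed in, with the robot touching nothing.
It also fails if it takes over 72 s, if anything falls off the work surface, if the arm or the gripper's body presses on something with over 40 N, if the wrist force passes 120 N, or if a joint passes its speed limit or range.

## Working session

There is one attempt and no reset: what is moved stays moved. The work goes in short steps, Python scripts to look and compute and a tool call to move; the robot and the scene stay as the last step left them, time stands still between calls to the robot, and variables do not carry over. Pictures are saved under pics/ and viewed, at most 10 in all, crops included, and the job is handed in when it is done.

Besides the shell and the picture viewer there is one more tool, called after "Request:" as a command line: name --argument value ..., lists and objects as JSON in quotes. step_arm: Moves the arm, as the interface text tells. Its arguments: {"type":"object","properties":{"plan":{"type":"array"},"squeeze":{"type":"number"}},"required":["plan"]}

```bash
mkdir -p pics; ls; cat > h.py <<'E'
from rig import *
import numpy as np, cv2
from scipy.spatial.transform import Rotation as R
def RT(c,s=None):
    if 'rvec' in c:
        r=cv2.Rodrigues(np.array(c['rvec'],float))[0]; return r.T, -r.T@np.array(c['tvec'],float).ravel()
    q=s['ee_rot']; T=R.from_quat([q[1],q[2],q[3],q[0]]).as_matrix(); M=np.array(c['mount'])
    return T@M[:3,:3], T@M[:3,3]+np.array(s['eef_pos'])
def K(c):
    f=c['color'].shape[0]/2/np.tan(np.radians(c['vertical_fov'])/2)
    return np.array([[f,0,c['cx']],[0,f,c['cy']],[0,0,1.]])
def rays(c,px):
    px=np.asarray(px,float).reshape(-1,1,2)
    u=cv2.undistortPoints(px,K(c),np.array([c['k1'],0,0,0,0.])).reshape(-1,2)
    return np.c_[u,np.ones(len(u))]
def onplane(c,px,z,s=None):
    Rm,o=RT(c,s); d=rays(c,px)@Rm.T
    return o+d*((z-o[2])/d[:,2])[:,None]
def cloud(c,s=None):
    h,w=c['depth'].shape; yy,xx=np.mgrid[:h,:w]
    Rm,o=RT(c,s); p=rays(c,np.c_[xx.ravel(),yy.ravel()])*c['depth'].ravel()[:,None]
    return (p@Rm.T+o).reshape(h,w,3)
def save(n,c): cv2.imwrite('pics/'+n,c['color'][:,:,::-1])
E
python3 - <<'E'
from h import *
import pickle
s=sense();print(s)
d={}
for n in('top','side','wrist'):
    c=capture(n);d[n]=c
    if n!='wrist':
        print(n,RT(c)[1])
cv2.imwrite('pics/a.png',d['top']['color'][:,:,::-1]);cv2.imwrite('pics/b.png',d['side']['color'][:,:,::-1])
pickle.dump((s,d),open('d.pkl','wb'))
E
```

```text
pics
{'time_s': 0.0, 'joints': array([ 9.42594311e-01,  3.13429080e-01,  1.49847903e+00,  3.08308954e-05,
        1.33099285e+00, -2.23405510e-01]), 'dq': array([ 8.03975100e-04,  8.08566735e-04,  1.69459243e-04, -7.20739134e-05,
       -5.87601332e-04, -9.00854079e-04]), 'tau': array([-3.93127050e-05, -4.12268436e+01, -2.59733748e+01, -2.08249735e-04,
        4.29048800e-03,  1.72004525e-05]), 'eef_pos': array([206.6631622 , 482.41957308, 303.32993076]), 'ee_rot': array([-2.83834802e-04,  2.01022758e-01,  9.79586353e-01, -5.89557450e-04]), 'force': array([-0.73798366, -0.02004975, -0.0502639 ]), 'wrist_torque': array([0.01079742, 0.02577652, 0.01449257]), 'grip_force': 0.0, 'grip_width': 0.9947756672008515}
top [ 397.61291161    3.92799051 1196.89723704]
side [ 233.51384098 -955.39761038  682.4619552 ]
```

View pics/a.png

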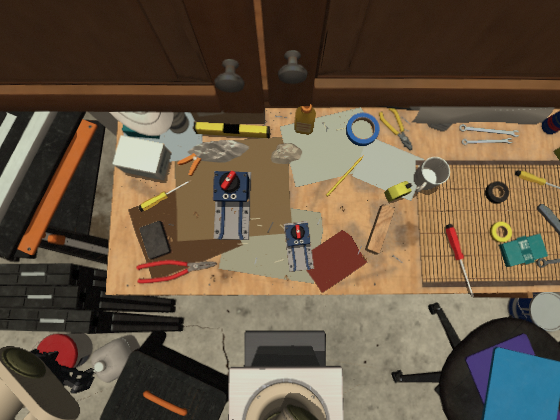

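View pics/b.png

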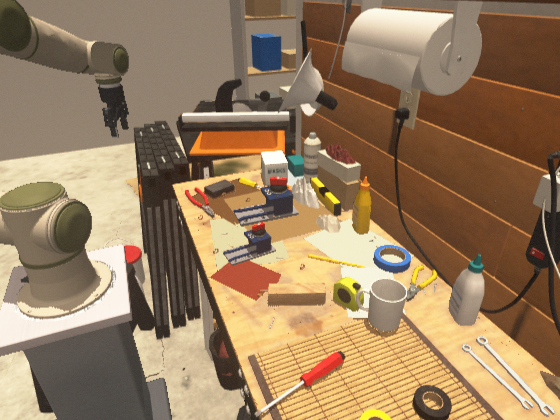

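The top view shows the larger jig at (230,205), mouth towards the robot. The smaller jig is at (298,245), the pine block at (380,228), and the tape measure and mug at (400,190) and (430,175). The side view agrees.

```bash
python3 - <<'E'
from h import *
import pickle
s,d=pickle.load(open('d.pkl','rb'))
c=d['top'];P=cloud(c);hsv=cv2.cvtColor(c['color'],cv2.COLOR_RGB2HSV)
print('bench z',np.median(P[250:290,330:360,2]),P[278,180])
def rect(m,name,z):
    n,l,st,ce=cv2.connectedComponentsWithStats(m.astype(np.uint8))
    i=1+np.argmax(st[1:,4]); ys,xs=np.where(l==i)
    W=onplane(c,np.c_[xs,ys],z); r=cv2.minAreaRect(W[:,:2].astype(np.float32))
    vx=np.linalg.eigh(np.cov(W[:,:2].T))[1][:,1]
    print(name,len(xs),'rect',r,'pca',np.degrees(np.arctan2(vx[1],vx[0])),'mean',W.mean(0),'depth z',np.median(P[ys,xs,2]))
    return xs,ys
w=np.zeros(P.shape[:2],bool)
b=w.copy();b[195:265,355:405]=1
rect(b&(P[:,:,2]>28)&(P[:,:,2]<50),'block',38)
j=w.copy();j[165:242,205:258]=1
rect(j&(P[:,:,2]>70)&(P[:,:,2]<92),'bridge',80)
rect(j&(P[:,:,2]>6)&(P[:,:,2]<30),'plate',14)
red=((hsv[:,:,0]<8)|(hsv[:,:,0]>172))&(hsv[:,:,1]>150)&(hsv[:,:,2]>90)
rect(j&red,'knob',128)
cv2.imwrite('pics/c.png',cv2.resize(c['color'][160:270,190:420,::-1],None,fx=3.4,fy=3.4,interpolation=cv2.INTER_CUBIC))
E
```

```text
bench z 0.4555370749269514 [399.40335814 305.13719241  -0.48865475]
block 666 rect ((539.289794921875, -276.43280029296875), (39.89817428588867, 141.039794921875), 68.61649322509766) pca 158.6048694614665 mean [ 538.25226307 -276.15238866   38.        ] depth z 38.00830545217832
bridge 695 rect ((655.82080078125, 154.43568420410156), (96.87145233154297, 87.23375701904297), 88.83645629882812) pca 87.84995024688844 mean [649.6324563  153.45276288  80.        ] depth z 80.36588331070811
plate 1403 rect ((612.8042602539062, 154.03390502929688), (107.00123596191406, 203.53347778320312), 88.82241821289062) pca 159.13419885874498 mean [571.97535521 153.80357554  14.        ] depth z 13.13910940032747
knob 48 rect ((651.0445556640625, 161.57984924316406), (14.960250854492188, 24.948638916015625), 54.64564514160156) pca 138.75220914218983 mean [650.33309912 161.6843503  128.        ] depth z 126.98583651213266
```

View pics/c.png

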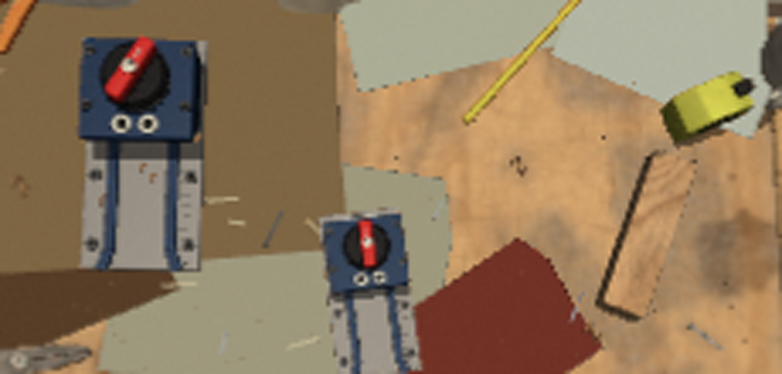

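The crop shows the knob's red bar at (130,70) and the mouth at (140,265), and the block is clear of its neighbours. The sizes check out: the bridge measures 97x87 mm, the plate 107x204 mm and the block 40x141 mm. Next I move over the rear end of the block.

```bash
cat >> h.py <<'E'
def toolR(s):
    q=s['ee_rot']; return R.from_quat([q[1],q[2],q[3],q[0]])
def to(x,y,z,yaw):  # TCP target, tool straight down, yaw = world deg of tool y axis
    s=sense();T=toolR(s);a=np.radians(yaw);ty=np.array([np.cos(a),np.sin(a),0]);tz=np.array([0,0,-1.]);
    G=R.from_matrix(np.c_[np.cross(ty,tz),ty,tz])
    print('t',round(s['time_s'],2),'pos',np.round(s['eef_pos'],1),'F',np.round(s['force'],1),'offset cm',np.round(T.inv().apply(np.array([x,y,z])-s['eef_pos'])/10,2),'rot',np.round((T.inv()*G).as_rotvec(True),2),'grip',round(s['grip_width'],3),s['grip_force'])
E
python3 - <<'E'
from h import *
import pickle
s,d=pickle.load(open('d.pkl','rb'))
print(np.round(d['wrist']['mount'],2))
to(497,-260,250,68.6)
E
```

```text
[[  0.    -0.96  -0.29  74.83]
 [  1.     0.    -0.    -0.73]
 [  0.    -0.29   0.96 -70.25]
 [  0.     0.     0.     1.  ]]
t 0.15 pos [206.7 482.5 303.5] F [-0.3 -0.3 -0.5] offset cm [-55.93 -56.81   5.39] rot [-0.06 -0.01 -1.79] grip 1.001 0.0
```

Request:
step_arm --plan '[{"offset": [-55.9,-56.8,5.4],"rot": [0,0,-1.8],"gripper": 8.5},{"offset": [-55.9,-56.8,5.4],"rot": [0,0,-1.8],"gripper": 8.5},{"offset": [-55.9,-56.8,5.4],"rot": [0,0,-1.8],"gripper": 8.5},{"offset": [-55.9,-56.8,5.4],"rot": [0,0,-1.8],"gripper": 8.5},{"offset": [-55.9,-56.8,5.4],"rot": [0,0,-1.8],"gripper": 8.5},{"offset": [-55.9,-56.8,5.4],"rot": [0,0,-1.8],"gripper": 8.5},{"offset": [-55.9,-56.8,5.4],"rot": [0,0,-1.8],"gripper": 8.5},{"offset": [-55.9,-56.8,5.4],"rot": [0,0,-1.8],"gripper": 8.5},{"offset": [-55.9,-56.8,5.4],"rot": [0,0,-1.8],"gripper": 8.5},{"offset": [-55.9,-56.8,5.4],"rot": [0,0,-1.8],"gripper": 8.5},{"offset": [-55.9,-56.8,5.4],"rot": [0,0,-1.8],"gripper": 8.5},{"offset": [-55.9,-56.8,5.4],"rot": [0,0,-1.8],"gripper": 8.5}]'

```text
time_s: 1.35
eef_pos: [424.9, -77.2, 263.2]
ee_rot: [0.0, 0.186, 0.983, 0.0]
force: [-0.0, 1.1, 0.1]
grip_width: 0.991
grip_force: 0.0
```

```bash
python3 - <<'E'
from h import *
to(497,-260,250,68.6)
E
```

```text
t 1.35 pos [424.9 -77.2 263.2] F [-0.   1.1  0.1] offset cm [-13.39 -14.38   1.32] rot [ 0.01  0.01 -0.03] grip 0.991 0.0
```

Request:
step_arm --plan '[{"offset": [-13.4,-14.4,1.3],"rot": [0,0,0],"gripper": 8.5},{"offset": [-13.4,-14.4,1.3],"rot": [0,0,0],"gripper": 8.5},{"offset": [-13.4,-14.4,1.3],"rot": [0,0,0],"gripper": 8.5},{"offset": [-13.4,-14.4,1.3],"rot": [0,0,0],"gripper": 8.5},{"offset": [-13.4,-14.4,1.3],"rot": [0,0,0],"gripper": 8.5},{"offset": [-13.4,-14.4,1.3],"rot": [0,0,0],"gripper": 8.5},{"offset": [-13.4,-14.4,1.3],"rot": [0,0,0],"gripper": 8.5}]'

```text
time_s: 2.05
eef_pos: [496.7, -257.0, 250.4]
ee_rot: [-0.0, 0.185, 0.983, 0.0]
force: [-0.2, 1.0, 0.5]
grip_width: 0.999
grip_force: 0.0
```

```bash
python3 - <<'E'
from h import *
s=sense();c=capture('wrist');save('d.png',c);P=cloud(c,s)
m=((P[:,:,2]>30)&(P[:,:,2]<46)).astype(np.uint8)
n,l,st,ce=cv2.connectedComponentsWithStats(m)
for i in range(1,n):
    if st[i,4]>2000:
        ys,xs=np.where(l==i);W=onplane(c,np.c_[xs,ys],38,s)
        print(st[i],cv2.minAreaRect(W[:,:2].astype(np.float32)),np.median(P[ys,xs,2]))
to(497,-260,100,68.6)
E
```

```text
[ 258  166   50  162 7550] ((538.1480102539062, -277.056640625), (37.75318908691406, 140.206787109375), 68.61972045898438) 38.17189116627529
t 2.1 pos [ 496.8 -256.8  250.6] F [-0.8  0.3  0.6] offset cm [-0.13 -0.29 15.06] rot [0.   0.   0.07] grip 0.995 0.0
```

View pics/d.png

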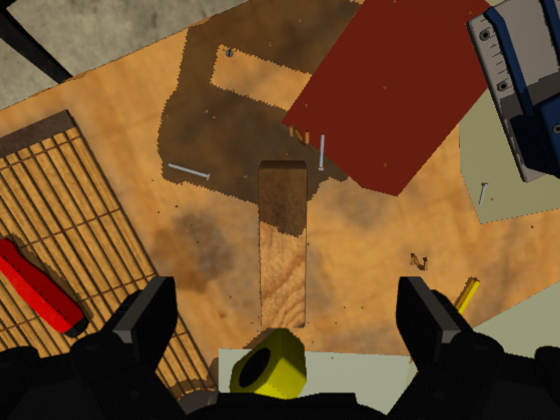

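The wrist view shows the block upright in the image, near end at (282,165) and far end at (282,327) next to the tape measure. Both finger paths are clear at the near half, so I descend and grip there.

Request:
step_arm --plan '[{"offset": [-0.1,-0.4,6],"rot": [0,0,0],"gripper": 8.5},{"offset": [-0.1,-0.4,12],"rot": [0,0,0],"gripper": 8.5},{"offset": [-0.1,-0.4,14],"rot": [0,0,0],"gripper": 8.5},{"offset": [-0.1,-0.4,15.5],"rot": [0,0,0],"gripper": 8.5},{"offset": [-0.1,-0.4,16.5],"rot": [0,0,0],"gripper": 8.5},{"offset": [-0.1,-0.4,16.5],"rot": [0,0,0],"gripper": 5.0},{"offset": [-0.1,-0.4,16.5],"rot": [0,0,0],"gripper": 3.4},{"offset": [-0.1,-0.4,16.5],"rot": [0,0,0],"gripper": 3.0},{"offset": [-0.1,-0.4,16.5],"rot": [0,0,0],"gripper": 3.0},{"offset": [-0.1,-0.4,16.5],"rot": [0,0,0],"gripper": 3.0},{"offset": [-0.1,-0.4,16.5],"rot": [0,0,0],"gripper": 3.0}]' --squeeze 70

```text
time_s: 3.2
eef_pos: [497.0, -262.3, 86.9]
ee_rot: [0.001, 0.186, 0.983, -0.001]
force: [0.1, 0.5, 6.5]
grip_width: 0.433
grip_force: 71.5
```

```bash
python3 - <<'E'
from h import *
to(496.2,-260.7,85,68.6)
to(496.2,-260.7,230,68.6)
E
```

```text
t 3.2 pos [ 497.  -262.3   86.9] F [0.1 0.5 6.5] offset cm [0.14 0.12 0.19] rot [-0.04  0.15  0.01] grip 0.433 71.5294361114502
t 3.2 pos [ 497.  -262.3   86.9] F [0.1 0.5 6.5] offset cm [  0.1    0.11 -14.31] rot [-0.04  0.15  0.01] grip 0.433 71.5294361114502
```

Request:
step_arm --plan '[{"offset": [0,0,-3],"rot": [0,0,0],"gripper": 3.0},{"offset": [0,0,-7],"rot": [0,0,0],"gripper": 3.0},{"offset": [0,0,-11],"rot": [0,0,0],"gripper": 3.0},{"offset": [0,0,-14.3],"rot": [0,0,0],"gripper": 3.0},{"offset": [0,0,-14.3],"rot": [0,0,0],"gripper": 3.0}]'

```text
time_s: 3.7
eef_pos: [497.5, -262.7, 233.5]
ee_rot: [0.004, 0.186, 0.983, -0.002]
force: [0.7, -0.2, -3.3]
grip_width: 0.43
grip_force: 70.9
```

```bash
python3 - <<'E'
from h import *
to(475,158.1,230,88.84)
E
```

```text
t 3.7 pos [ 497.5 -262.7  233.5] F [ 0.7 -0.2 -3.3] offset cm [17.44 38.37  0.09] rot [ -0.25   0.46 -20.22] grip 0.43 70.86545705795288
```

Request:
step_arm --plan '[{"offset": [17.5,38.3,0.2],"rot": [0,0,-20.2],"gripper": 3.0},{"offset": [17.5,38.3,0.2],"rot": [0,0,-20.2],"gripper": 3.0},{"offset": [17.5,38.3,0.2],"rot": [0,0,-20.2],"gripper": 3.0},{"offset": [17.5,38.3,0.2],"rot": [0,0,-20.2],"gripper": 3.0},{"offset": [17.5,38.3,0.2],"rot": [0,0,-20.2],"gripper": 3.0},{"offset": [17.5,38.3,0.2],"rot": [0,0,-20.2],"gripper": 3.0},{"offset": [17.5,38.3,0.2],"rot": [0,0,-20.2],"gripper": 3.0},{"offset": [17.5,38.3,0.2],"rot": [0,0,-20.2],"gripper": 3.0},{"offset": [17.5,38.3,0.2],"rot": [0,0,-20.2],"gripper": 3.0},{"offset": [17.5,38.3,0.2],"rot": [0,0,-20.2],"gripper": 3.0},{"offset": [17.5,38.3,0.2],"rot": [0,0,-20.2],"gripper": 3.0},{"offset": [17.5,38.3,0.2],"rot": [0,0,-20.2],"gripper": 3.0}]'

```text
time_s: 4.9
eef_pos: [473.2, 157.5, 226.1]
ee_rot: [-0.0, 0.011, 1.0, -0.0]
force: [-1.1, -0.2, -1.7]
grip_width: 0.43
grip_force: 71.1
```

```bash
python3 - <<'E'
from h import *
s=sense();c=capture('wrist');save('e.png',c);P=cloud(c,s)
def rect(m,name,z,o=3):
    m=cv2.morphologyEx(m.astype(np.uint8),cv2.MORPH_OPEN,np.ones((o,o)))
    n,l,st,ce=cv2.connectedComponentsWithStats(m)
    for i in range(1,n):
        if st[i,4]>800:
            ys,xs=np.where(l==i);W=onplane(c,np.c_[xs,ys],z,s)
            print(name,st[i],cv2.minAreaRect(W[:,:2].astype(np.float32)),np.median(P[ys,xs,2]))
hsv=cv2.cvtColor(c['color'],cv2.COLOR_RGB2HSV)
rect((P[:,:,2]>74)&(P[:,:,2]<82),'bridge',80)
rect((P[:,:,2]>6)&(P[:,:,2]<24),'plate',14)
to(475,158.1,230,88.84)
# held block
yy,xx=np.mgrid[:420,:560]
red=(P[:,:,2]>165)&(c['depth']>0)&(xx>200)&(xx<360)&(yy<330)
ys,xs=np.where(red); print(len(xs), np.percentile(P[red],[1,50,99],axis=0))
np.save('e.npy',P)
E
```

```text
plate [ 342   78  218   85 4494] ((424.5421142578125, 277.8970642089844), (26.487457275390625, 160.12986755371094), 18.242809295654297) 11.751555038840849
plate [   0  129  111  169 9124] ((489.18170166015625, -34.872169494628906), (139.6192626953125, 71.60346221923828), 7.011059284210205) 8.932920917024745
plate [ 451  140  109   25 1875] ((442.3217468261719, 320.97039794921875), (82.05948638916016, 16.636159896850586), 87.06361389160156) 12.50544107216973
plate [ 505  177   55  123 1517] ((514.3657836914062, 349.2191162109375), (104.71975708007812, 35.371944427490234), 2.151796340942383) 15.752779072794567
plate [ 515  340   45   39 1027] ((628.6947631835938, 376.703369140625), (36.693260192871094, 39.16780090332031), 13.921578407287598) 17.486387066488874
t 4.95 pos [473.3 157.4 226.2] F [ 0.1 -0.3 -1.2] offset cm [-0.17  0.07 -0.38] rot [-0.01 -0.02 -0.12] grip 0.425 71.10452055931091
12843 [[447.65666484 128.35764824 165.92579123]
 [461.43329633 156.09506184 177.44843808]
 [478.98060767 180.75949188 202.91137826]]
```

View pics/e.png

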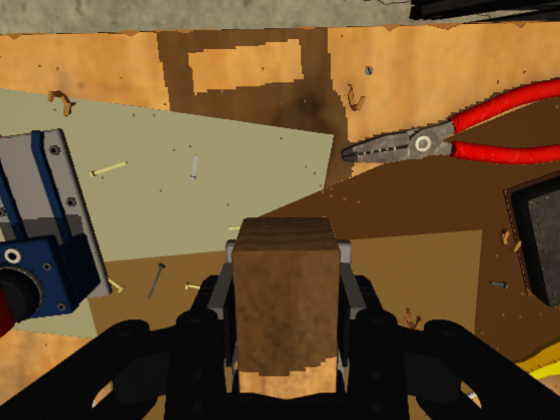

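The block hides the jig. Its rear end is at (285,220), held straight. I shift sideways 140 mm so the channel comes into view on the right.

Request:
step_arm --plan '[{"offset": [0,-14,-3],"rot": [0,0,0],"gripper": 3.0},{"offset": [0,-14,-3],"rot": [0,0,0],"gripper": 3.0},{"offset": [0,-14,-3],"rot": [0,0,0],"gripper": 3.0},{"offset": [0,-14,-3],"rot": [0,0,0],"gripper": 3.0},{"offset": [0,-14,-3],"rot": [0,0,0],"gripper": 3.0},{"offset": [0,-14,-3],"rot": [0,0,0],"gripper": 3.0}]'

```text
time_s: 5.55
eef_pos: [470.1, 18.7, 256.1]
ee_rot: [-0.0, 0.01, 1.0, 0.0]
force: [-1.8, 0.6, -1.8]
grip_width: 0.43
grip_force: 71.3
```

```bash
python3 - <<'E'
from h import *
P=np.load('e.npy')
reg=P[255:345,245:325].reshape(-1,3);reg=reg[np.abs(reg[:,2]-np.median(reg[:,2]))<12]
A=np.c_[reg[:,:2],np.ones(len(reg))];k=np.linalg.lstsq(A,reg[:,2],rcond=None)[0];print('block top plane slopes deg',np.degrees(k[:2]),np.median(reg,axis=0))
row=P[280]; 
s=sense();c=capture('wrist');save('f.png',c);P=cloud(c,s);np.save('f.npy',P)
hsv=cv2.cvtColor(c['color'],cv2.COLOR_RGB2HSV)
blue=(hsv[:,:,0]>100)&(hsv[:,:,0]<125)&(hsv[:,:,1]>110)
np.save('fb.npy',blue)
for lo,hi,n,z in((16,24,'rail',20),(75,86,'bridge',80)):
    m=blue&(P[:,:,2]>lo)&(P[:,:,2]<hi)&(P[:,:,1]>90)
    q,l,st,ce=cv2.connectedComponentsWithStats(m.astype(np.uint8))
    for i in range(1,q):
        if st[i,4]>150:
            ys,xs=np.where(l==i);W=onplane(c,np.c_[xs,ys],z,s)
            print(n,st[i],cv2.minAreaRect(W[:,:2].astype(np.float32)),np.median(P[ys,xs,2]))
to(475,158.1,230,88.84)
E
```

```text
block top plane slopes deg [-0.29430973  0.02573729] [467.20215021 156.52300401 177.44523299]
rail [ 402  230   19   98 1061] ((555.9058837890625, 128.79722595214844), (96.58433532714844, 13.964375495910645), 2.263784646987915) 19.997757506735752
rail [ 457  230   33  100 1170] ((557.7921752929688, 181.67730712890625), (15.732095718383789, 98.01741790771484), 85.55247497558594) 19.91299972693679
bridge [408 395  22  25 245] ((640.257568359375, 117.83184814453125), (30.246822357177734, 13.539508819580078), 31.49750328063965) 80.43026981269844
t 5.6 pos [470.1  19.1 256. ] F [ 0.2 -0.5 -2. ] offset cm [-0.21 13.91  2.61] rot [ 0.02 -0.04  0.01] grip 0.431 71.33170008659363
```

View pics/f.png

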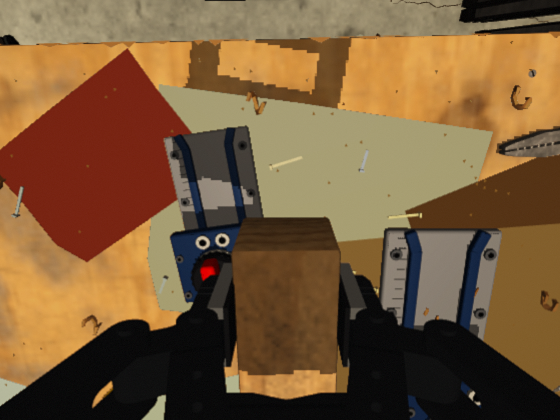

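The channel is clearly visible: rails at columns 412 and 470, mouth at row 230. I'll fit their straight parts.

```bash
python3 - <<'E'
from h import *
P=np.load('f.npy');blue=np.load('fb.npy')
for lo,hi in((110,148),(160,200)):
    m=blue&(np.abs(P[:,:,2]-20)<2)&(P[:,:,1]>lo)&(P[:,:,1]<hi)
    Q=P[m]; print('mouth x',Q[:,0].min(), 'max',Q[:,0].max(),len(Q))
    Q=Q[(Q[:,0]>534)&(Q[:,0]<598)]
    b=[];
    for x in np.arange(535,597,4):
        q=Q[(Q[:,0]>=x)&(Q[:,0]<x+4)]
        if len(q)>3:b.append((x+2,(q[:,1].min()+q[:,1].max())/2,np.ptp(q[:,1])))
    b=np.array(b);k=np.polyfit(b[:,0]-560,b[:,1],1);print('centre y at x=560',k[1],'yaw',np.degrees(k[0]),'w',b[:,2].mean())
E
```

```text
mouth x 508.3457993916554 max 604.6744067480945 996
centre y at x=560 129.98176353961168 yaw -1.1550087215108056 w 8.874633332886873
mouth x 509.9403082454225 max 606.6792847219002 1050
centre y at x=560 181.83405890629217 yaw -1.0720222284997185 w 9.020606896456297
```

```bash
python3 - <<'E'
from h import *
P=np.load('f.npy');s=sense();T=toolR(s).inv()
for r in(265,290,315,340):
    q=T.apply(P[r,225:350]-s['eef_pos']); ok=(np.abs(q[:,2]-49)<3)
    print(r,q[ok][:,1].min(),q[ok][:,1].max(),q[ok][0],np.median(q[ok][:,2]))
for col in(260,285,310):
    q=T.apply(P[200:400,col]-s['eef_pos']);ok=np.abs(q[:,2]-49)<4;print('x range',q[ok][:,0].max(),q[ok][:,0].min())
to(495,157.2,155,88.85)
E
```

```text
265 -19.640172110417303 18.01910357817293 [ 18.83466458 -19.64017211  49.74850728] 48.67540429066618
290 -19.116045593662236 17.834305098530162 [  9.92783406 -19.11604559  48.30781409] 48.622333934302844
315 -18.98753137045433 17.63842435627074 [  0.64483429 -18.98753137  47.17497929] 48.6538987548982
340 -19.214082856455253 17.731388855093307 [-10.45313468 -19.19816008  48.21476353] 48.72696373297786
x range 25.411201986981496 -35.02517624508299
x range 25.057428146208924 -37.52278472051304
x range 25.481291046998383 -34.599841543315016
t 5.6 pos [470.1  19.1 256. ] F [ 0.2 -0.5 -2. ] offset cm [-2.22 13.86 10.11] rot [ 0.02 -0.04 -0.  ] grip 0.431 71.33170008659363
```

Request:
step_arm --plan '[{"offset": [0,5,0],"rot": [0,0,0],"gripper": 3.0},{"offset": [0,10,0],"rot": [0,0,0],"gripper": 3.0},{"offset": [-1,13,1],"rot": [0,0,0],"gripper": 3.0},{"offset": [-1.8,13.9,5],"rot": [0,0,0],"gripper": 3.0},{"offset": [-1.8,13.9,9],"rot": [0,0,0],"gripper": 3.0},{"offset": [-1.8,13.9,12],"rot": [0,0,0],"gripper": 3.0},{"offset": [-1.8,13.9,13],"rot": [0,0,0],"gripper": 3.0},{"offset": [-1.8,13.9,13],"rot": [0,0,0],"gripper": 3.0},{"offset": [-1.8,13.9,13],"rot": [0,0,0],"gripper": 3.0}]'

```text
time_s: 6.5
eef_pos: [491.8, 157.4, 127.7]
ee_rot: [0.001, 0.01, 1.0, 0.0]
force: [0.1, -0.2, -1.4]
grip_width: 0.431
grip_force: 71.3
```

```bash
python3 - <<'E'
from h import *
to(491,158,98.5,88.85)
E
```

```text
t 6.5 pos [491.8 157.4 127.7] F [ 0.1 -0.2 -1.4] offset cm [0.09 0.06 2.92] rot [ 0.01  0.13 -0.02] grip 0.431 71.33756875991821
```

Request:
step_arm --plan '[{"offset": [0.1,0.06,1],"rot": [0,0,0],"gripper": 3.0},{"offset": [0.1,0.06,1.7],"rot": [0,0,0],"gripper": 3.0},{"offset": [0.1,0.06,2.1],"rot": [0,0,0],"gripper": 3.0},{"offset": [0.1,0.06,2.4],"rot": [0,0,0],"gripper": 3.0},{"offset": [0.1,0.06,2.6],"rot": [0,0,0],"gripper": 3.0},{"offset": [0.1,0.06,2.6],"rot": [0,0,0],"gripper": 3.0}]'

```text
time_s: 7.1
eef_pos: [490.2, 157.6, 100.2]
ee_rot: [-0.0, 0.01, 1.0, -0.0]
force: [0.8, 0.3, -1.3]
grip_width: 0.432
grip_force: 71.4
```

```bash
python3 - <<'E'
from h import *
to(491,158,98.5,88.85)
E
```

```text
t 7.1 pos [490.2 157.6 100.2] F [ 0.8  0.3 -1.3] offset cm [-0.08  0.04  0.17] rot [-0.   -0.02 -0.05] grip 0.432 71.39846205711365
```

Request:
step_arm --plan '[{"offset": [-0.1,0.04,0.1],"rot": [0,0,0],"gripper": 3.0},{"offset": [-0.1,0.04,0.2],"rot": [0,0,0],"gripper": 3.0},{"offset": [-0.1,0.04,0.2],"rot": [0,0,0],"gripper": 3.0}]'

```text
time_s: 7.4
eef_pos: [491.5, 158.1, 98.9]
ee_rot: [0.001, 0.01, 1.0, 0.0]
force: [-1.9, -0.4, 3.3]
grip_width: 0.428
grip_force: 72.0
```

```bash
python3 - <<'E'
from h import *
to(560,157.3,99,88.85)
E
```

```text
t 7.4 pos [491.5 158.1  98.9] F [-1.9 -0.4  3.3] offset cm [-6.85  0.06 -0.  ] rot [ 0.    0.06 -0.04] grip 0.428 72.01820611953735
```

Request:
step_arm --plan '[{"offset": [-0.7,0,0],"rot": [0,0,0],"gripper": 3.0},{"offset": [-1.4,0,0],"rot": [0,0,0],"gripper": 3.0},{"offset": [-2.1,0,0],"rot": [0,0,0],"gripper": 3.0},{"offset": [-2.8,0,0],"rot": [0,0,0],"gripper": 3.0},{"offset": [-3.5,0,0],"rot": [0,0,0],"gripper": 3.0}]'

```text
time_s: 7.9
eef_pos: [526.6, 157.4, 98.9]
ee_rot: [0.0, 0.01, 1.0, 0.0]
force: [-4.7, 0.7, 7.4]
grip_width: 0.428
grip_force: 72.4
```

Request:
step_arm --plan '[{"offset": [-0.7,0,0],"rot": [0,0,0],"gripper": 3.0},{"offset": [-1.4,0,0],"rot": [0,0,0],"gripper": 3.0},{"offset": [-2.1,0,0],"rot": [0,0,0],"gripper": 3.0},{"offset": [-2.7,0,0],"rot": [0,0,0],"gripper": 3.0},{"offset": [-3.3,0,0],"rot": [0,0,0],"gripper": 3.0},{"offset": [-3.6,0,0],"rot": [0,0,0],"gripper": 3.0}]'

```text
time_s: 8.5
eef_pos: [562.7, 156.6, 98.9]
ee_rot: [0.0, 0.01, 1.0, 0.0]
force: [-5.1, 0.1, 8.0]
grip_width: 0.433
grip_force: 72.5
```

```bash
python3 - <<'E'
from h import *
to(577,156.3,99,88.85)
E
```

```text
t 8.5 pos [562.7 156.6  98.9] F [-5.1  0.1  8. ] offset cm [-1.43 -0.   -0.01] rot [ 0.    0.02 -0.04] grip 0.433 72.53348350524902
```

Request:
step_arm --plan '[{"offset": [-0.3,0,-0.03],"rot": [0,0,0],"gripper": 3.0},{"offset": [-0.6,0,-0.05],"rot": [0,0,0],"gripper": 3.0},{"offset": [-0.8,0,-0.05],"rot": [0,0,0],"gripper": 3.0},{"offset": [-0.9,0,-0.05],"rot": [0,0,0],"gripper": 3.0},{"offset": [-1.0,0,-0.05],"rot": [0,0,0],"gripper": 3.0}]'

```text
time_s: 9.0
eef_pos: [572.2, 156.4, 98.9]
ee_rot: [-0.0, 0.01, 1.0, -0.0]
force: [-3.5, 0.7, 3.9]
grip_width: 0.429
grip_force: 72.1
```

Request:
step_arm --plan '[{"offset": [-0.1,0,0],"rot": [0,0,0],"gripper": 3.0},{"offset": [-0.2,0,0],"rot": [0,0,0],"gripper": 3.0}]'

```text
time_s: 9.2
eef_pos: [574.2, 156.4, 98.9]
ee_rot: [-0.0, 0.01, 1.0, -0.0]
force: [-3.6, 0.8, 5.5]
grip_width: 0.426
grip_force: 72.1
```

Request:
step_arm --plan '[{"offset": [-0.1,0,0],"rot": [0,0,0],"gripper": 3.0},{"offset": [-0.15,0,0],"rot": [0,0,0],"gripper": 3.0}]'

```text
time_s: 9.4
eef_pos: [575.7, 156.3, 98.9]
ee_rot: [-0.0, 0.01, 1.0, 0.0]
force: [-4.0, -0.1, 5.3]
grip_width: 0.428
grip_force: 72.2
```

Request:
step_arm --plan '[{"offset": [-0.06,0,0],"rot": [0,0,0],"gripper": 3.0},{"offset": [-0.12,0,0],"rot": [0,0,0],"gripper": 3.0}]'

```text
time_s: 9.6
eef_pos: [576.9, 156.3, 98.9]
ee_rot: [-0.0, 0.01, 1.0, 0.0]
force: [-2.7, -0.3, 5.2]
grip_width: 0.428
grip_force: 72.2
```

Request:
step_arm --plan '[{"offset": [-0.05,0,0],"rot": [0,0,0],"gripper": 3.0},{"offset": [-0.1,0,0],"rot": [0,0,0],"gripper": 3.0}]'

```text
time_s: 9.8
eef_pos: [577.9, 156.3, 98.9]
ee_rot: [-0.0, 0.01, 1.0, 0.0]
force: [-3.5, -0.0, 5.7]
grip_width: 0.434
grip_force: 72.2
```

Request:
step_arm --plan '[{"offset": [-0.05,0,0],"rot": [0,0,0],"gripper": 3.0}]'

```text
time_s: 9.9
eef_pos: [578.4, 156.2, 98.9]
ee_rot: [-0.0, 0.01, 1.0, -0.0]
force: [-2.6, 0.4, 4.8]
grip_width: 0.432
grip_force: 72.2
```

Request:
step_arm --plan '[{"offset": [-0.05,0,0],"rot": [0,0,0],"gripper": 3.0}]'

```text
time_s: 10.0
eef_pos: [578.8, 156.2, 98.9]
ee_rot: [-0.0, 0.01, 1.0, -0.0]
force: [-7.3, -0.5, 7.6]
grip_width: 0.428
grip_force: 72.4
```

Request:
step_arm --plan '[{"offset": [-0.05,0,0],"rot": [0,0,0],"gripper": 3.0}]'

```text
time_s: 10.1
eef_pos: [578.9, 156.2, 98.9]
ee_rot: [-0.001, 0.01, 1.0, -0.0]
force: [-8.0, 0.0, 8.8]
grip_width: 0.432
grip_force: 72.8
```

Request:
step_arm --plan '[{"offset": [-0.05,0,0],"rot": [0,0,0],"gripper": 3.0}]'

```text
time_s: 10.2
eef_pos: [579.0, 156.3, 98.9]
ee_rot: [-0.002, 0.01, 1.0, -0.0]
force: [-12.3, -0.7, 11.5]
grip_width: 0.431
grip_force: 73.0
```

Request:
step_arm --plan '[{"offset": [-0.05,0,0],"rot": [0,0,0],"gripper": 3.0}]'

```text
time_s: 10.3
eef_pos: [579.1, 156.3, 98.9]
ee_rot: [-0.002, 0.01, 1.0, -0.0]
force: [-14.8, -0.8, 14.0]
grip_width: 0.429
grip_force: 73.3
```

The force rose to 15 N at standstill, so the block is at the stop. I'll release and rise.

Request:
step_arm --plan '[{"offset": [0.05,0,-0.05],"rot": [0,0,0],"gripper": 3.0},{"offset": [0.05,0,-0.05],"rot": [0,0,0],"gripper": 5.5},{"offset": [0.05,0,-0.05],"rot": [0,0,0],"gripper": 5.5},{"offset": [0.05,0,-0.05],"rot": [0,0,0],"gripper": 5.5},{"offset": [0.05,0,-2],"rot": [0,0,0],"gripper": 5.5},{"offset": [0.05,0,-6],"rot": [0,0,0],"gripper": 5.5},{"offset": [0.3,0,-10],"rot": [0,0,0],"gripper": 5.5},{"offset": [0.5,0,-14],"rot": [0,0,0],"gripper": 5.5},{"offset": [0.5,0,-17],"rot": [0,0,0],"gripper": 8.5},{"offset": [0.5,0,-17],"rot": [0,0,0],"gripper": 8.5},{"offset": [0.5,0,-17],"rot": [0,0,0],"gripper": 8.5}]'

```text
time_s: 11.4
eef_pos: [575.4, 156.2, 268.7]
ee_rot: [0.0, 0.01, 1.0, 0.0]
force: [-0.4, -0.4, -0.0]
grip_width: 0.997
grip_force: 0.0
```

```bash
python3 - <<'E'
from h import *
s=sense();c=capture('wrist');save('g.png',c);P=cloud(c,s);np.save('g.npy',P)
hsv=cv2.cvtColor(c['color'],cv2.COLOR_RGB2HSV)
red=((hsv[:,:,0]<8)|(hsv[:,:,0]>172))&(hsv[:,:,1]>130)&(hsv[:,:,2]>60)
def comp(m,n,z,mn=300):
    q,l,st,ce=cv2.connectedComponentsWithStats(m.astype(np.uint8))
    for i in range(1,q):
        if st[i,4]>mn:
            ys,xs=np.where(l==i);W=onplane(c,np.c_[xs,ys],z,s)
            print(n,st[i],cv2.minAreaRect(W[:,:2].astype(np.float32)),np.median(P[ys,xs,2]))
near=(P[:,:,1]>80)&(P[:,:,1]<230)&(P[:,:,0]>480)
comp(near&(P[:,:,2]>122)&(P[:,:,2]<135),'bartop',128)
comp(near&(P[:,:,2]>97)&(P[:,:,2]<108)&(hsv[:,:,2]<70),'hub',103)
comp(near&(P[:,:,2]>45)&(P[:,:,2]<56),'block',50)
to(663,154.3,220,88.85)
E
```

```text
bartop [ 259  315   58   70 1690] ((660.184814453125, 154.24087524414062), (15.824470520019531, 56.980167388916016), 57.636199951171875) 127.78250637568941
hub [ 249  292   77   66 2284] ((657.6941528320312, 155.05873107910156), (55.79590606689453, 52.413490295410156), 78.67123413085938) 103.6478360220235
block [ 262  166   49   82 3827] ((586.0242309570312, 155.8752899169922), (37.62468338012695, 67.65082550048828), 89.48989868164062) 50.14736211559273
block [315 379  56  28 591] ((759.0410766601562, 209.3915557861328), (60.058990478515625, 26.258121490478516), 64.37828063964844) 49.132254315739374
t 11.45 pos [575.1 156.2 267.7] F [-1.  -0.1 -0.9] offset cm [-8.79 -0.01  4.76] rot [-0.01 -0.09 -0.05] grip 0.994 0.0
```

View pics/g.png

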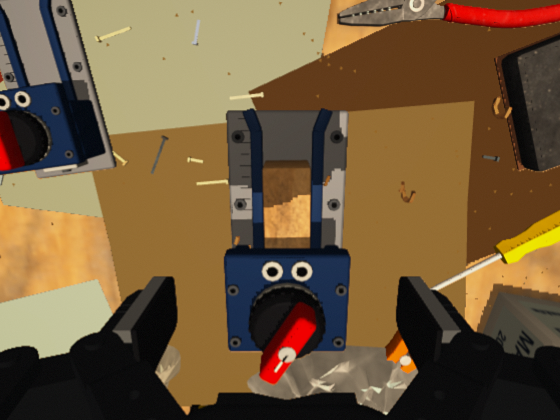

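The block lies in the channel up to the bridge, rear edge at row 166. The bar is seen at (285,345), lying diagonally, with its white mark at its lower left end. I now check the range of joint 6.

```bash
python3 - <<'E'
from h import *
print(np.round(sense()['joints'],3), np.round(sense()['wrist_torque'],3))
to(661,154.2,230,57.6)
E
```

```text
[ 0.069  0.498  1.324 -0.     1.321 -1.481] [ 0.033 -0.002  0.037]
t 11.45 pos [575.1 156.2 267.7] F [-1.  -0.1 -0.9] offset cm [-8.59 -0.02  3.76] rot [-3.00e-02 -8.00e-02  3.12e+01] grip 0.994 0.0
```

Request:
step_arm --plan '[{"offset": [-4,0,1],"rot": [0,0,8],"gripper": 4.5},{"offset": [-7,0,2],"rot": [0,0,16],"gripper": 4.5},{"offset": [-8.6,0,3.7],"rot": [0,0,24],"gripper": 4.5},{"offset": [-8.6,0,3.7],"rot": [0,0,31.2],"gripper": 4.5},{"offset": [-8.6,0,3.7],"rot": [0,0,31.2],"gripper": 4.5},{"offset": [-8.6,0,3.7],"rot": [0,0,31.2],"gripper": 4.5}]'

```text
time_s: 12.05
eef_pos: [661.1, 154.5, 231.0]
ee_rot: [-0.001, 0.277, 0.961, -0.0]
force: [-0.7, 0.8, -0.5]
grip_width: 0.53
grip_force: 0.0
```

```bash
python3 - <<'E'
from h import *
s=sense();c=capture('wrist');P=cloud(c,s)
m=(P[:,:,2]>122)&(P[:,:,2]<134)&(np.hypot(P[:,:,0]-661,P[:,:,1]-154)<60)
q,l,st,ce=cv2.connectedComponentsWithStats(m.astype(np.uint8))
for i in range(1,q):
    if st[i,4]>300:
        ys,xs=np.where(l==i);W=onplane(c,np.c_[xs,ys],128,s);print(st[i],cv2.minAreaRect(W[:,:2].astype(np.float32)),np.median(P[ys,xs,2]))
to(661,154.2,181,57.6)
E
```

```text
[ 276  200   31  105 3017] ((662.2737426757812, 155.337158203125), (14.59542179107666, 55.92414093017578), 57.373836517333984) 127.84427582403094
t 12.1 pos [661.1 154.6 231.6] F [-0.  -0.3 -0.2] offset cm [-0.01 -0.04  5.06] rot [-0.02 -0.02  0.19] grip 0.525 0.0
```

Request:
step_arm --plan '[{"offset": [-0.08,0.12,2.5],"rot": [0,0,0.2],"gripper": 4.5},{"offset": [-0.08,0.12,4],"rot": [0,0,0.2],"gripper": 4.5},{"offset": [-0.08,0.12,4.8],"rot": [0,0,0.2],"gripper": 4.5},{"offset": [-0.08,0.12,5.05],"rot": [0,0,0.2],"gripper": 4.5},{"offset": [-0.08,0.12,5.05],"rot": [0,0,0.2],"gripper": 2.5},{"offset": [-0.08,0.12,5.05],"rot": [0,0,0.2],"gripper": 1.5},{"offset": [-0.08,0.12,5.05],"rot": [0,0,0.2],"gripper": 1.0},{"offset": [-0.08,0.12,5.05],"rot": [0,0,0.2],"gripper": 1.0},{"offset": [-0.08,0.12,5.05],"rot": [0,0,0.2],"gripper": 1.0}]' --squeeze 60

```text
time_s: 13.0
eef_pos: [663.1, 155.3, 182.5]
ee_rot: [0.001, 0.281, 0.96, 0.001]
force: [0.7, 3.1, 5.6]
grip_width: 0.16
grip_force: 60.6
```

```bash
cat > st.py <<'E'
from h import *
s=sense();T=toolR(s).as_matrix();y=T[:,1]
print('t',round(s['time_s'],2),'pos',np.round(s['eef_pos'],1),'yaw',round(np.degrees(np.arctan2(y[1],y[0])),2),'F',np.round(s['force'],1),'Ftool',np.round(T.T@s['force'],1),'M',np.round(s['wrist_torque'],3),'q6',round(s['joints'][5],2),'g',round(s['grip_width']*85.4,1),round(s['grip_force']))
E
python3 st.py
```

```text
t 13.0 pos [663.1 155.3 182.5] yaw 57.42 F [0.7 3.1 5.6] Ftool [ 1.   3.  -5.6] M [ 0.288 -0.051  0.103] q6 -0.94 g 13.6 61
```

Gripped the bar at 13.6 mm by the encoder. I'm starting to turn clockwise.

Request:
step_arm --plan '[{"offset": [0,0,0],"rot": [0,0,4],"gripper": 1.0},{"offset": [0,0,0],"rot": [0,0,8],"gripper": 1.0},{"offset": [0,0,0],"rot": [0,0,12],"gripper": 1.0},{"offset": [0,0,0],"rot": [0,0,16],"gripper": 1.0}]'

```text
time_s: 13.4
eef_pos: [663.2, 155.5, 182.4]
ee_rot: [0.001, 0.412, 0.911, 0.001]
force: [2.4, 3.3, 4.9]
grip_width: 0.162
grip_force: 60.6
```

```bash
python3 st.py
```

```text
t 13.4 pos [663.2 155.5 182.4] yaw 41.28 F [2.4 3.3 4.9] Ftool [ 0.9  4.  -4.9] M [ 0.638 -0.386  0.289] q6 -0.66 g 13.8 61
```

Request:
step_arm --plan '[{"offset": [0,0,0],"rot": [0,0,4],"gripper": 1.0},{"offset": [0,0,0],"rot": [0,0,8],"gripper": 1.0},{"offset": [0,0,0],"rot": [0,0,12],"gripper": 1.0},{"offset": [0,0,0],"rot": [0,0,16],"gripper": 1.0}]'

```text
time_s: 13.8
eef_pos: [663.4, 155.7, 182.5]
ee_rot: [0.001, 0.535, 0.845, 0.002]
force: [4.1, 4.7, 3.8]
grip_width: 0.16
grip_force: 60.4
```

```bash
python3 st.py
```

```text
t 13.8 pos [663.4 155.7 182.5] yaw 25.29 F [4.1 4.7 3.8] Ftool [ 2.5  5.7 -3.8] M [ 0.757 -0.7    0.29 ] q6 -0.38 g 13.7 60
```

Request:
step_arm --plan '[{"offset": [0,0,0],"rot": [0,0,4],"gripper": 1.0},{"offset": [0,0,0],"rot": [0,0,8],"gripper": 1.0},{"offset": [0,0,0],"rot": [0,0,12],"gripper": 1.0}]'

```text
time_s: 14.1
eef_pos: [663.6, 155.9, 182.5]
ee_rot: [0.001, 0.621, 0.784, 0.002]
force: [5.9, 5.1, 2.3]
grip_width: 0.159
grip_force: 60.3
```

```bash
python3 st.py
```

```text
t 14.1 pos [663.6 155.9 182.5] yaw 13.29 F [5.9 5.1 2.3] Ftool [ 3.6  6.9 -2.2] M [ 0.898 -0.948  0.312] q6 -0.17 g 13.6 60
```

Request:
step_arm --plan '[{"offset": [0,0,0],"rot": [0,0,4],"gripper": 1.0},{"offset": [0,0,0],"rot": [0,0,8],"gripper": 1.0}]'

```text
time_s: 14.3
eef_pos: [663.7, 155.9, 182.5]
ee_rot: [0.001, 0.674, 0.739, 0.002]
force: [6.6, 5.1, 2.6]
grip_width: 0.159
grip_force: 60.3
```

```bash
python3 st.py
```

```text
t 14.3 pos [663.7 155.9 182.5] yaw 5.29 F [6.6 5.1 2.6] Ftool [ 4.5  7.1 -2.6] M [ 0.88  -1.137  0.264] q6 -0.03 g 13.5 60
```

Request:
step_arm --plan '[{"offset": [0,0,0],"rot": [0,0,4],"gripper": 1.0},{"offset": [0,0,0],"rot": [0,0,8],"gripper": 1.0}]'

```text
time_s: 14.5
eef_pos: [663.8, 155.9, 182.5]
ee_rot: [0.001, 0.724, 0.69, 0.003]
force: [8.7, 6.4, 2.8]
grip_width: 0.155
grip_force: 60.2
```

```bash
python3 st.py
```

```text
t 14.5 pos [663.8 155.9 182.5] yaw -2.72 F [8.7 6.4 2.8] Ftool [ 6.9  8.4 -2.7] M [ 0.966 -1.27   0.298] q6 0.11 g 13.2 60
```

Request:
step_arm --plan '[{"offset": [0,0,0],"rot": [0,0,4],"gripper": 1.0},{"offset": [0,0,0],"rot": [0,0,8],"gripper": 1.0}]'

```text
time_s: 14.7
eef_pos: [664.0, 155.8, 182.5]
ee_rot: [0.001, 0.77, 0.638, 0.003]
force: [8.8, 5.4, 2.3]
grip_width: 0.16
grip_force: 60.1
```

```bash
python3 st.py
```

```text
t 14.7 pos [664.  155.8 182.5] yaw -10.72 F [8.8 5.4 2.3] Ftool [ 7.   7.6 -2.2] M [ 0.999 -1.518  0.305] q6 0.25 g 13.6 60
```

Request:
step_arm --plan '[{"offset": [0.02,0.03,0],"rot": [0,0,4],"gripper": 1.0},{"offset": [0.05,0.06,0],"rot": [0,0,8],"gripper": 1.0}]'

```text
time_s: 14.9
eef_pos: [664.4, 156.0, 182.5]
ee_rot: [0.001, 0.813, 0.583, 0.002]
force: [5.9, 2.6, 4.0]
grip_width: 0.162
grip_force: 60.4
```

```bash
python3 st.py
```

```text
t 14.9 pos [664.4 156.  182.5] yaw -18.72 F [5.9 2.6 4. ] Ftool [ 4.4  4.8 -3.9] M [ 0.615 -0.895  0.277] q6 0.39 g 13.8 60
```

Request:
step_arm --plan '[{"offset": [0,0,0],"rot": [0,0,4],"gripper": 1.0},{"offset": [0,0,0],"rot": [0,0,8],"gripper": 1.0}]'

```text
time_s: 15.1
eef_pos: [664.5, 155.9, 182.5]
ee_rot: [0.001, 0.851, 0.525, 0.003]
force: [6.8, 3.4, 2.2]
grip_width: 0.161
grip_force: 60.3
```

```bash
python3 st.py
```

```text
t 15.1 pos [664.5 155.9 182.5] yaw -26.72 F [6.8 3.4 2.2] Ftool [ 6.1  4.5 -2.2] M [ 0.551 -1.18   0.266] q6 0.53 g 13.8 60
```

Request:
step_arm --plan '[{"offset": [0,0,0],"rot": [0,0,4],"gripper": 1.0},{"offset": [0,0,0],"rot": [0,0,8],"gripper": 1.0}]'

```text
time_s: 15.3
eef_pos: [664.6, 155.8, 182.5]
ee_rot: [0.001, 0.886, 0.464, 0.003]
force: [6.5, 3.0, 2.3]
grip_width: 0.159
grip_force: 60.2
```

```bash
python3 st.py
```

```text
t 15.3 pos [664.6 155.8 182.5] yaw -34.73 F [6.5 3.  2.3] Ftool [ 6.2  3.6 -2.2] M [ 0.594 -1.339  0.278] q6 0.66 g 13.6 60
```

Request:
step_arm --plan '[{"offset": [0,0,0],"rot": [0,0,4],"gripper": 1.0},{"offset": [0,0,0],"rot": [0,0,8],"gripper": 1.0}]'

```text
time_s: 15.5
eef_pos: [664.8, 155.7, 182.5]
ee_rot: [0.001, 0.916, 0.401, 0.003]
force: [8.4, 3.1, 2.1]
grip_width: 0.16
grip_force: 60.1
```

```bash
python3 st.py
```

```text
t 15.5 pos [664.8 155.7 182.5] yaw -42.73 F [8.4 3.1 2.1] Ftool [ 8.   4.1 -2.1] M [ 0.511 -1.52   0.306] q6 0.8 g 13.7 60
```

Request:
step_arm --plan '[{"offset": [0.02,0.02,0],"rot": [0,0,4],"gripper": 1.0},{"offset": [0.05,0.04,0],"rot": [0,0,8],"gripper": 1.0}]'

```text
time_s: 15.7
eef_pos: [665.1, 155.6, 182.5]
ee_rot: [0.001, 0.942, 0.336, 0.002]
force: [4.7, 1.1, 3.7]
grip_width: 0.156
grip_force: 60.3
```

```bash
python3 st.py
```

```text
t 15.7 pos [665.1 155.6 182.5] yaw -50.74 F [4.7 1.1 3.7] Ftool [ 4.4  2.2 -3.7] M [ 0.257 -0.94   0.277] q6 0.94 g 13.3 60
```

Request:
step_arm --plan '[{"offset": [0,0,0],"rot": [0,0,4],"gripper": 1.0}]'

```text
time_s: 15.8
eef_pos: [665.1, 155.6, 182.5]
ee_rot: [0.001, 0.953, 0.303, 0.002]
force: [6.2, 2.0, 3.1]
grip_width: 0.158
grip_force: 60.3
```

```bash
python3 st.py
```

```text
t 15.8 pos [665.1 155.6 182.5] yaw -54.73 F [6.2 2.  3.1] Ftool [ 6.3  1.9 -3.1] M [ 0.254 -1.15   0.336] q6 1.01 g 13.5 60
```

Torque may be rising, so I'll use smaller steps.

Request:
step_arm --plan '[{"offset": [0,0,0],"rot": [0,0,4],"gripper": 1.0}]'

```text
time_s: 15.9
eef_pos: [665.2, 155.5, 182.5]
ee_rot: [0.001, 0.963, 0.27, 0.003]
force: [6.1, 1.4, 2.3]
grip_width: 0.157
grip_force: 60.3
```

```bash
python3 st.py
```

```text
t 15.9 pos [665.2 155.5 182.5] yaw -58.73 F [6.1 1.4 2.3] Ftool [ 5.9  2.  -2.2] M [ 0.206 -1.143  0.366] q6 1.08 g 13.4 60
```

Request:
step_arm --plan '[{"offset": [0,0,0],"rot": [0,0,4],"gripper": 1.0}]'

```text
time_s: 16.0
eef_pos: [665.2, 155.5, 182.5]
ee_rot: [0.001, 0.972, 0.236, 0.003]
force: [6.2, 0.8, 3.1]
grip_width: 0.159
grip_force: 60.3
```

```bash
python3 st.py
```

```text
t 16.0 pos [665.2 155.5 182.5] yaw -62.73 F [6.2 0.8 3.1] Ftool [ 5.9  2.2 -3. ] M [ 0.104 -1.184  0.428] q6 1.15 g 13.5 60
```

Request:
step_arm --plan '[{"offset": [0,0,0],"rot": [0,0,4],"gripper": 1.0}]'

```text
time_s: 16.1
eef_pos: [665.3, 155.4, 182.5]
ee_rot: [0.001, 0.979, 0.202, 0.003]
force: [7.4, 0.9, 3.5]
grip_width: 0.162
grip_force: 60.3
```

```bash
python3 st.py
```

```text
t 16.1 pos [665.3 155.4 182.5] yaw -66.73 F [7.4 0.9 3.5] Ftool [ 7.2  2.1 -3.4] M [ 0.112 -1.332  0.403] q6 1.22 g 13.8 60
```

Request:
step_arm --plan '[{"offset": [0,0,0],"rot": [0,0,4],"gripper": 1.0}]'

```text
time_s: 16.2
eef_pos: [665.3, 155.3, 182.5]
ee_rot: [0.001, 0.986, 0.167, 0.003]
force: [7.5, 0.3, 2.5]
grip_width: 0.155
grip_force: 60.3
```

```bash
python3 st.py
```

```text
t 16.2 pos [665.3 155.3 182.5] yaw -70.73 F [7.5 0.3 2.5] Ftool [ 7.1  2.2 -2.5] M [ 0.097 -1.274  0.401] q6 1.29 g 13.2 60
```

Request:
step_arm --plan '[{"offset": [0,0,0],"rot": [0,0,4],"gripper": 1.0}]'

```text
time_s: 16.3
eef_pos: [665.3, 155.2, 182.5]
ee_rot: [0.001, 0.991, 0.133, 0.003]
force: [8.9, -0.5, 2.6]
grip_width: 0.159
grip_force: 60.3
```

```bash
python3 st.py
```

```text
t 16.3 pos [665.3 155.2 182.5] yaw -74.73 F [ 8.9 -0.5  2.6] Ftool [ 8.5  2.8 -2.6] M [ 0.034 -1.308  0.363] q6 1.36 g 13.6 60
```

Request:
step_arm --plan '[{"offset": [0,0,0],"rot": [0,0,4],"gripper": 1.0}]'

```text
time_s: 16.4
eef_pos: [665.3, 155.2, 182.5]
ee_rot: [0.001, 0.995, 0.098, 0.003]
force: [6.4, -0.3, 2.7]
grip_width: 0.16
grip_force: 60.3
```

```bash
python3 st.py
```

```text
t 16.4 pos [665.3 155.2 182.5] yaw -78.73 F [ 6.4 -0.3  2.7] Ftool [ 6.2  1.5 -2.6] M [-0.062 -1.294  0.448] q6 1.43 g 13.7 60
```

Request:
step_arm --plan '[{"offset": [0,0,0],"rot": [0,0,3.5],"gripper": 1.0}]'

```text
time_s: 16.5
eef_pos: [665.4, 155.1, 182.5]
ee_rot: [0.001, 0.998, 0.068, 0.003]
force: [8.4, -0.6, 2.3]
grip_width: 0.161
grip_force: 60.3
```

```bash
python3 st.py
```

```text
t 16.5 pos [665.4 155.1 182.5] yaw -82.22 F [ 8.4 -0.6  2.3] Ftool [ 8.3  1.7 -2.3] M [-0.087 -1.345  0.422] q6 1.49 g 13.7 60
```

Request:
step_arm --plan '[{"offset": [0,0,0],"rot": [0,0,3.5],"gripper": 1.0}]'

```text
time_s: 16.6
eef_pos: [665.4, 155.0, 182.6]
ee_rot: [0.001, 0.999, 0.037, 0.003]
force: [7.9, -1.4, 3.4]
grip_width: 0.157
grip_force: 60.3
```

```bash
python3 st.py
```

```text
t 16.6 pos [665.4 155.  182.6] yaw -85.71 F [ 7.9 -1.4  3.4] Ftool [ 7.8  2.  -3.4] M [-0.206 -1.328  0.474] q6 1.55 g 13.4 60
```

Request:
step_arm --plan '[{"offset": [0,0,0],"rot": [0,0,3.5],"gripper": 1.0}]'

```text
time_s: 16.7
eef_pos: [665.4, 154.9, 182.5]
ee_rot: [0.0, 1.0, 0.007, 0.003]
force: [8.4, -1.6, 3.0]
grip_width: 0.159
grip_force: 60.3
```

```bash
python3 st.py
```

```text
t 16.7 pos [665.4 154.9 182.5] yaw -89.21 F [ 8.4 -1.6  3. ] Ftool [ 8.3  1.8 -3. ] M [-0.291 -1.374  0.473] q6 1.62 g 13.6 60
```

Request:
step_arm --plan '[{"offset": [0,0,0],"rot": [0,0,3.5],"gripper": 1.0}]'

```text
time_s: 16.8
eef_pos: [665.4, 154.9, 182.5]
ee_rot: [0.0, 1.0, -0.024, 0.003]
force: [6.6, -1.6, 2.2]
grip_width: 0.16
grip_force: 60.3
```

```bash
python3 st.py
```

```text
t 16.8 pos [665.4 154.9 182.5] yaw -92.71 F [ 6.6 -1.6  2.2] Ftool [ 6.7  1.3 -2.2] M [-0.282 -1.258  0.524] q6 1.68 g 13.7 60
```

Request:
step_arm --plan '[{"offset": [0,0,0],"rot": [0,0,3],"gripper": 1.0}]'

```text
time_s: 16.9
eef_pos: [665.4, 154.8, 182.5]
ee_rot: [0.0, 0.999, -0.05, 0.003]
force: [7.4, -2.1, 2.7]
grip_width: 0.157
grip_force: 60.3
```

```bash
python3 st.py
```

```text
t 16.9 pos [665.4 154.8 182.5] yaw -95.7 F [ 7.4 -2.1  2.7] Ftool [ 7.6  1.3 -2.7] M [-0.317 -1.26   0.478] q6 1.73 g 13.4 60
```

Request:
step_arm --plan '[{"offset": [0,0,0],"rot": [0,0,3],"gripper": 1.0}]'

```text
time_s: 17.0
eef_pos: [665.4, 154.7, 182.5]
ee_rot: [0.0, 0.997, -0.076, 0.003]
force: [7.4, -2.1, 2.6]
grip_width: 0.157
grip_force: 60.4
```

```bash
python3 st.py
```

```text
t 17.0 pos [665.4 154.7 182.5] yaw -98.69 F [ 7.4 -2.1  2.6] Ftool [ 7.6  0.9 -2.6] M [-0.406 -1.298  0.493] q6 1.78 g 13.4 60
```

Request:
step_arm --plan '[{"offset": [0,0,0],"rot": [0,0,3],"gripper": 1.0}]'

```text
time_s: 17.1
eef_pos: [665.4, 154.7, 182.5]
ee_rot: [0.0, 0.995, -0.102, 0.003]
force: [7.7, -2.9, 2.5]
grip_width: 0.156
grip_force: 60.4
```

```bash
python3 st.py
```

```text
t 17.1 pos [665.4 154.7 182.5] yaw -101.69 F [ 7.7 -2.9  2.5] Ftool [ 8.1  1.3 -2.4] M [-0.458 -1.302  0.511] q6 1.83 g 13.3 60
```

Request:
step_arm --plan '[{"offset": [0,0,0],"rot": [0,0,3],"gripper": 1.0}]'

```text
time_s: 17.2
eef_pos: [665.4, 154.6, 182.5]
ee_rot: [0.0, 0.992, -0.128, 0.003]
force: [6.9, -2.9, 2.7]
grip_width: 0.159
grip_force: 60.3
```

```bash
python3 st.py
```

```text
t 17.2 pos [665.4 154.6 182.5] yaw -104.7 F [ 6.9 -2.9  2.7] Ftool [ 7.4  1.  -2.6] M [-0.484 -1.237  0.173] q6 1.89 g 13.6 60
```

Request:
step_arm --plan '[{"offset": [0,0,0],"rot": [0,0,3],"gripper": 1.0}]'

```text
time_s: 17.3
eef_pos: [665.4, 154.5, 182.5]
ee_rot: [0.0, 0.988, -0.154, 0.003]
force: [6.3, -2.8, 3.5]
grip_width: 0.158
grip_force: 60.2
```

```bash
python3 st.py
```

```text
t 17.3 pos [665.4 154.5 182.5] yaw -107.73 F [ 6.3 -2.8  3.5] Ftool [ 6.9  0.8 -3.4] M [-0.526 -1.269  0.212] q6 1.94 g 13.5 60
```

A sharp torque drop from 0.51 to 0.17 N m marks the click. I nudge a little further to confirm, well short of the second click.

Request:
step_arm --plan '[{"offset": [0,0,0],"rot": [0,0,2],"gripper": 1.0}]'

```text
time_s: 17.4
eef_pos: [665.4, 154.5, 182.5]
ee_rot: [0.0, 0.985, -0.171, 0.003]
force: [6.5, -3.8, 3.1]
grip_width: 0.155
grip_force: 60.2
```

```bash
python3 st.py
```

```text
t 17.4 pos [665.4 154.5 182.5] yaw -109.75 F [ 6.5 -3.8  3.1] Ftool [ 7.4  1.4 -3. ] M [-0.728 -1.042  0.016] q6 1.97 g 13.3 60
```

Request:
step_arm --plan '[{"offset": [0,0,0],"rot": [0,0,0],"gripper": 1.0}]'

```text
time_s: 17.5
eef_pos: [665.4, 154.5, 182.5]
ee_rot: [0.0, 0.985, -0.171, 0.003]
force: [7.9, -2.8, 2.6]
grip_width: 0.159
grip_force: 60.2
```

```bash
python3 st.py
```

```text
t 17.5 pos [665.4 154.5 182.5] yaw -109.7 F [ 7.9 -2.8  2.6] Ftool [ 8.4 -0.1 -2.5] M [-0.525 -1.24  -0.03 ] q6 1.97 g 13.6 60
```

Torque is zero: exactly one click. I'm letting go, rising and backing off to check the marks.

Request:
step_arm --plan '[{"offset": [0,0,0],"rot": [0,0,0],"gripper": 4.5},{"offset": [0,0,0],"rot": [0,0,0],"gripper": 4.5},{"offset": [0,0,0],"rot": [0,0,0],"gripper": 4.5},{"offset": [0,0,-3],"rot": [0,0,0],"gripper": 4.5},{"offset": [0,0,-6],"rot": [0,0,0],"gripper": 4.5},{"offset": [-3,1,-8],"rot": [0,0,0],"gripper": 4.5},{"offset": [-6,2,-8],"rot": [0,0,0],"gripper": 4.5},{"offset": [-8,2.8,-8],"rot": [0,0,0],"gripper": 4.5},{"offset": [-8,2.8,-8],"rot": [0,0,0],"gripper": 4.5},{"offset": [-8,2.8,-8],"rot": [0,0,0],"gripper": 4.5}]'

```text
time_s: 18.5
eef_pos: [579.4, 156.1, 261.6]
ee_rot: [-0.0, 0.985, -0.17, 0.0]
force: [0.6, -0.4, 0.2]
grip_width: 0.525
grip_force: 0.0
```

```bash
python3 - <<'E'
from h import *
s=sense();c=capture('wrist')
i=c['color'];P=cloud(c,s)
m=(P[:,:,2]>122)&(P[:,:,2]<134)&(np.hypot(P[:,:,0]-663,P[:,:,1]-154)<50)
ys,xs=np.where(m);print(len(xs),xs.mean(),ys.mean());x,y=int(xs.mean()),int(ys.mean())
W=onplane(c,np.c_[xs,ys],128,s);print(cv2.minAreaRect(W[:,:2].astype(np.float32)))
cr=i[max(0,y-60):y+60,max(0,x-70):x+70,::-1];cv2.imwrite('pics/k.png',cv2.resize(cr,None,fx=5,fy=5,interpolation=cv2.INTER_CUBIC))
b=(P[:,:,2]>46)&(P[:,:,2]<54)&(P[:,:,0]<615)&(abs(P[:,:,1]-156)<30)&(P[:,:,0]>500)
print('block rear',b.sum(),np.percentile(P[b][:,0],[1,99]) if b.sum() else None)
E
python3 st.py
```

```text
3231 234.49736923553078 79.52151036830702
((663.4478759765625, 153.547607421875), (14.90445613861084, 54.77737045288086), 68.78307342529297)
block rear 3456 [554.74861342 609.6493802 ]
t 18.55 pos [579.7 156.  261.3] yaw -109.6 F [-0.1  0.1  0.1] Ftool [-0.1 -0.1 -0.1] M [-0.038  0.013  0.002] q6 1.98 g 44.9 0
```

View pics/k.png

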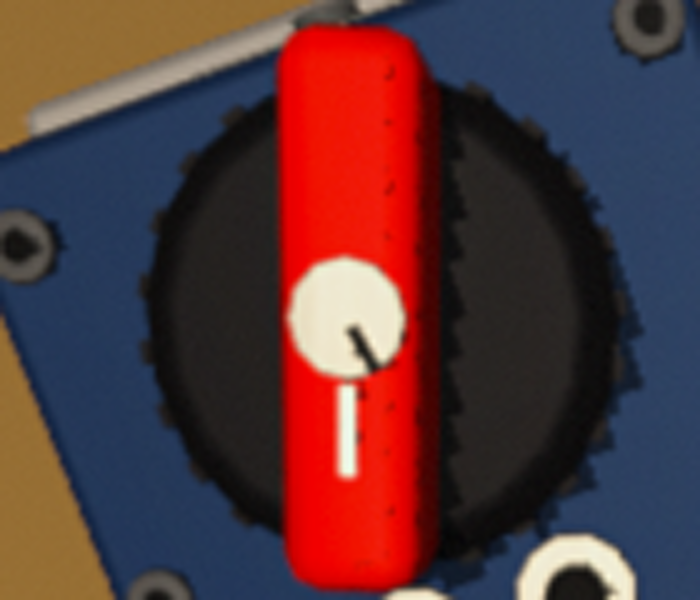

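The crop shows the white mark's inner end at (347,385) and the dark line's end at (375,370) around centre (347,318). They are about 30° apart, which is exactly one click. The block is still home, and the robot touches nothing.

```bash
python3 -c "
from rig import *
print(finish_job())"
```

```text
the job is handed in; nothing more can be done
None
```

I slid the pine block under the bridge of the larger jig to the end stop (about 15 N contact), tightened the clamp by exactly one click and let go, leaving the other tools alone; handed in at about 18.6 s.

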